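# Make up a weighed bread order on the spring scale

## Robot

A 6-joint arm with a two-finger parallel gripper is mounted at the origin on the work surface. World frame = base frame: x ahead of the robot, y to its left, z up, the work surface at z = 0. Lengths are in m, angles in rad, forces in N, time in s.
With the tool pointing down it reaches from about 0.25 to 0.775 m from the base axis. Payload 4 kg.
Tool frame: the origin (TCP) lies midway between the tips of the shut fingers; the grasp point (between the pads) lies 19 mm behind it; z points along the fingers, x is the direction in which the jaws open and shut, and the axes are right-handed (so a half turn about z gives the same grasp; the last joint's range is limited). The gripper opens to 94 mm and grips with 3 to 60 N. Pads are 16 mm wide; open, the fingers measure 119 mm over their backs; the gripper's body (75 mm by 177 mm) begins 78 mm behind the grasp point.
Start: joints at [1.057, 0.087, 1.371, -0, 1.684, -0.103], TCP at [0.22, 0.504, 0.206] pointing down, gripper open.
Joint ranges: [-3.1, 3.1], [-0.76, 2.03], [0.27, 2.55], [-1.08, 4.22], [0.17, 2.65], [-2.57, 2.57]. Speed limits (rad/s): [2.79, 2.79, 3.14, 3.14, 3.14, 3.14].

## Interface

Orientations are given as [roll, pitch, yaw] about the fixed x, y, z axes, in that order (R = Rz(yaw) Ry(pitch) Rx(roll)).
In Python, from bench import robot, eyes, close_job gives the robot as it stands.
- The arm moves only by the shell command python3 -m jog 'ROWS'. ROWS is JSON, a list of rows, each a list of 3 entries, a list of its own where there are three numbers: the turn, a rotation vector about the tool's x, y, z in degrees, then the shift along the tool's x, y, z in mm, then the closure, from -1 (fully open) to 1 (shut). In form: [[[wx, wy, wz], [x, y, z], claw], ...]. A call has 1 to 5 rows; each row is the pose to reach, as a shift and turn from the pose commanded when the call began, along the tool's axes at that moment; what a row does not reach only later rows make up. A row lasts 1/10 s, in which the tool goes at most 50 mm and 8.59 degrees, less where a joint would pass 70% of its speed; a pose out of reach is approached as far as the arm can. A call with a gripper value outside its range is refused whole. The fingers move at their own pace and stop on an object; the grip force is fixed at half the most. Time passes only in rows, so rows that repeat a pose let the fingers close. It gives the time, the measured TCP pose, the force and the opening at its end, in the units of the state.
- robot.get_obs(): the state, without advancing time (a new reading comes with each control period).
- eyes.snapshot(name): name is "scene" or "top" or "wrist"; returns (picture, depth): 480x640x3 uint8, red, green, blue; 480x640 float32, m along the optical axis (not along the pixel's ray), 0 where there is no reading.
- eyes.camera_params(name): a dict with "mtx" (3x3 intrinsics, pixels), "world_to_cam" (4x4, takes a point from world to camera coordinates). Camera axes: x right, y up, looking along -z (the intrinsics and any distortion apply to the point x, -y, -z); pixel columns grow to the right and rows downward; lengths in m; the calibration is good to about 2 mm. The wrist camera is an equidistant fisheye: a pixel r from the principal point sees the ray r / f radians off the axis. A picture is of the moment at which its call begins: read the wrist's pose just before it. camera_params takes no time and is no camera call; for the wrist camera it gives the pose at the moment of the call.
- close_job(): hands the job in, once; it reports no verdict.
The state is a dict: "time": time; "joint_positions": joint angles; "qvel": joint speeds; "joint_torque": joint torques, N m; "tool_pos": TCP position; "ee_rot": TCP orientation; "wrist_force": force on the tool from outside, world axes, zero at the start; "wrist_torque": the same for the moment, N m; "width": finger opening in m.
Only numpy, scipy, OpenCV 4.12 (cv2) and the standard library are available. Lean on these libraries where they do the work, as an engineer would, in place of code of your own. Each camera call takes 0.05 s, during which the arm holds its last target. There are 200 camera calls.

## Task

Make up the order on the spring scale: take the half stick loaf that stands in the wooden bin, lay it down on the bread board and let go, then pick it up again and lay it flat in the scale's pan. Add big or small rolls from the tray to the pan until the needle comes to rest between the two tines of the set hand; rolls you do not need stay on the tray. Set things down gently, so that the pan is never driven down to its stop, and leave the jar and the dark round loaf alone.

Things in the scene. Friction and masses are not known exactly. Their poses are not given: they have to be found in the camera images.
- stick_loaf: Half of a crusty stick loaf, rigid, crust brown, a bar of rectangular section 40 mm (its x) by 46 mm (its y) and 150 mm long (its z), about 100 g (+-15 %). It starts standing on its cut end in the bin, 86 mm of it showing above the bin's rim. Origin at the centre of the cut end; z runs along the loaf to its rounded end. Pinched lightly near one end it swings between the pads.
- stick_mid (a point): Middle of the stick loaf: on its long axis, 75 mm from the cut end.
- bin: Fixed open plywood box, 72 x 72 mm outside, 60 x 60 mm inside, 70 mm high, floor 6 mm thick, in which the stick loaf stands; it stands just beyond the far (+x) edge of the board. Origin at the centre of its underside, z up.
- board: Fixed bread board of pale wood lying on the table, 180 mm (x) by 240 mm (y), 18 mm thick. Origin at the centre of its underside, so its top is 18 mm above it.
- tray: Fixed dark baking tray, 240 x 240 mm, rim 14 mm high, floor 4 mm thick, walls 4 mm, holding the four rolls two by two, about 100 mm apart, big and small in any order. Origin at the centre of its underside. Tray and board swap sides of the scale between starts.
- pan_in (a point): Centre of the inner floor of the scale's pan, moving with the pan. The pan is a flat steel tray on a post, 240 mm (x) by 200 mm (y) outside, walls 4 mm thick, rim 10 mm above its inner floor; the inner floor is 104 mm above the table when empty. The point's x points to the dial side, z up.
- scale_pan (a joint): How far the sprung pan has sunk, m: 0 empty, 0.040 at its bottom stop. It sinks about 12 mm per 100 g.
- needle (a joint): Angle of the dial's black needle, rad, clockwise as seen facing the dial: 0 when the pan is empty, growing 0.0873 rad for each mm that the pan sinks.
- set_hand (a joint): Angle of the middle of the set hand, rad, on the same count as the needle; differs from start to start and cannot be moved by the robot. The set hand is a grey two-tined fork under the needle; its tines lie 0.29 rad to either side of this angle.
- needle_tip (a point): Point on the needle near its tip, 62 mm from the dial's centre. The dial is the white sloping disc, 156 mm across, on the far (+x) side of the scale, below the pan.
- set_tip (a point): Point midway between the set hand's tines, 62 mm from the dial's centre; the needle tip comes here when needle and set hand agree. Each tine passes 18 mm from it.
- small_roll_a: Small round crusty roll, 54 mm across at 10 to 20 mm height, 37 mm high, about 40 g (turns the needle about 0.43 rad), +-15 %. Rigid, flat underside, domed top. Starts on the tray. Origin at the centre of its underside, z up.
- small_roll_b: Small round crusty roll, 54 mm across at 10 to 20 mm height, 37 mm high, about 40 g (turns the needle about 0.43 rad), +-15 %. Rigid, flat underside, domed top. Starts on the tray. Origin at the centre of its underside, z up.
- big_roll_a: Big round crusty roll, 66 mm across at 12 to 24 mm height, 45 mm high, about 76 g (turns the needle about 0.81 rad), +-15 %. Rigid, flat underside, domed top. Starts on the tray. Origin at the centre of its underside, z up.
- big_roll_b: Big round crusty roll, 66 mm across at 12 to 24 mm height, 45 mm high, about 76 g (turns the needle about 0.81 rad), +-15 %. Rigid, flat underside, domed top. Starts on the tray. Origin at the centre of its underside, z up.
- jar: Bystander: clear lidded jar, 72 mm across, 100 mm tall; origin at the centre of its underside. Leave it alone.
- round_loaf: Bystander: dark round loaf, 112 mm across, 58 mm high; origin at the centre of its underside. Leave it alone.
Things that resemble listed ones, but are neither listed nor needed, are in the scene too. What is shaped like the small_roll_b but red is not meant.

How it is judged:
By the outcome, as a careful person would: the job done as asked, in the order asked, and still so for the second after the job is handed in, with the robot touching nothing.
It also fails if it takes over 72 s, if anything falls off the work surface, if the arm or the gripper's body presses on something with over 40 N, if the wrist force passes 120 N, or if a joint passes its speed limit or range.

## Working session

There is one attempt and no reset: what is moved stays moved. The work goes in short steps, Python scripts to look and compute and a shell command to move; the robot and the scene stay as the last step left them, time stands still between calls to the robot, and variables do not carry over. Pictures are saved under pics/ and viewed, about 8 in all and at most 12, crops included, and the job is handed in when it is done.

```bash
mkdir -p pics; ls
cat > h.py <<'E'
import numpy as np, cv2
from bench import robot, eyes, close_job
from scipy.spatial.transform import Rotation as R
def snap(n,f):
    p,d=eyes.snapshot(n); c=eyes.camera_params(n)
    cv2.imwrite(f'pics/{f}.png',p[:,:,::-1]); np.savez(f'pics/{f}.npz',p=p,d=d,K=c['mtx'],T=c['world_to_cam']); return p,d,c
def cloud(f):
    z=np.load(f'pics/{f}.npz'); d=z['d'];K=z['K']
    v,u=np.mgrid[:480,:640]
    P=np.stack([(u-K[0,2])/K[0,0]*d,-(v-K[1,2])/K[1,1]*d,-d,np.ones_like(d)],-1)
    W=P@np.linalg.inv(z['T']).T; W=W[...,:3]; W[d==0]=np.nan
    return W,z['p']
def proj(f,X):
    z=np.load(f'pics/{f}.npz'); c=z['T']@np.append(X,1); p=z['K']@np.array([c[0],-c[1],-c[2]]); return p[:2]/p[2]
def st():
    o=robot.get_obs(); print(o['time'],np.round(o['tool_pos'],4),np.round(o['ee_rot'],3),np.round(o['wrist_force'],1),round(float(o['width']),4),np.round(o['joint_positions'],3))
E
python3 - <<'E'
from h import *
st()
for n in('scene','top'): p,d,c=snap(n,n+'0'); print(n,c)
E
```

```text
pics
0.0 [0.2194 0.5038 0.2043] [-3.141e+00  2.000e-03  1.160e+00] [-0.5  0.2  0.1] 0.0939 [ 1.057  0.088  1.372 -0.     1.684 -0.103]
scene {'mtx': array([[500.06233576,   0.        , 324.15033678],
       [  0.        , 500.06233576, 241.96445016],
       [  0.        ,   0.        ,   1.        ]]), 'world_to_cam': array([[-0.60074594,  0.79933714,  0.01282387,  0.35012637],
       [-0.43023869, -0.33678484,  0.83753844,  0.12841944],
       [ 0.67379446,  0.4976305 ,  0.54622789, -1.52085935],
       [ 0.        ,  0.        ,  0.        ,  1.        ]])}
top {'mtx': array([[493.55289194,   0.        , 312.07335584],
       [  0.        , 493.55289194, 232.11051626],
       [  0.        ,   0.        ,   1.        ]]), 'world_to_cam': array([[-0.02463322, -0.99969357,  0.00244506, -0.02931236],
       [ 0.99267645, -0.02417083,  0.11836063, -0.54049573],
       [-0.11826526,  0.00534276,  0.99296767, -1.08634434],
       [ 0.        ,  0.        ,  0.        ,  1.        ]])}
```

View pics/top0.png

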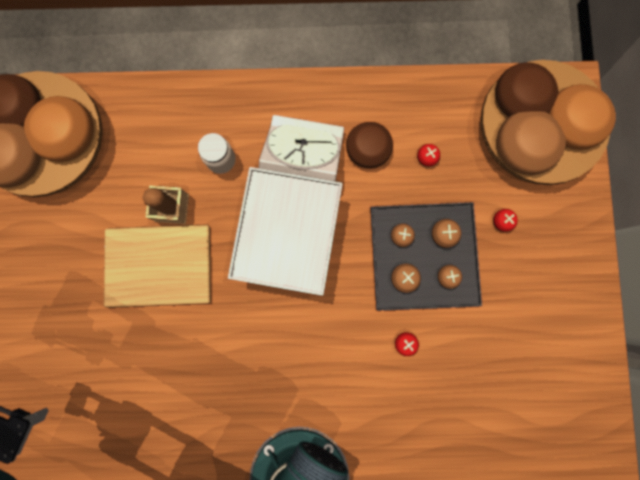

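View pics/scene0.png

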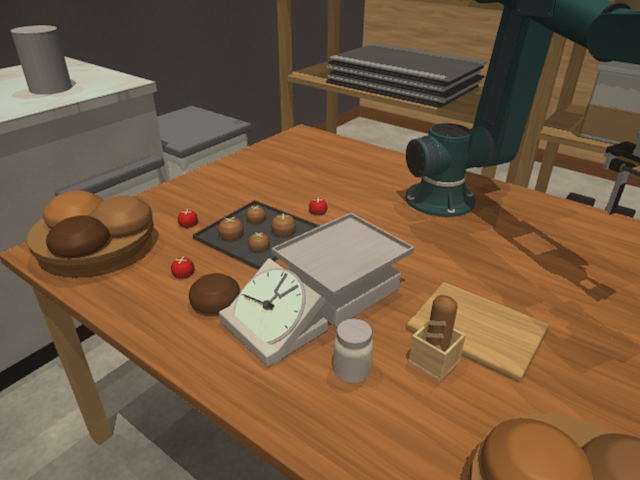

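Run:
```python
from h import *
W,p=cloud('top0')
a=cv2.imread('pics/top0.png'); s=cv2.imread('pics/scene0.png')
A=cv2.resize(a[110:190,245:355],None,fx=3.6,fy=3.6,interpolation=3)
B=cv2.resize(s[250:370,215:335],None,fx=3.3,fy=3.3,interpolation=3)
C=cv2.resize(a[170:320,95:225],None,fx=3,fy=3,interpolation=3)
D=cv2.resize(s[280:390,390:480],None,fx=2.5,fy=2.5,interpolation=3)
o=np.zeros((600,800,3),np.uint8)
def put(i,y,x):
    h,w=i.shape[:2];h=min(h,600-y);w=min(w,800-x);o[y:y+h,x:x+w]=i[:h,:w]
put(A,0,0);put(B,0,400);put(C[:310],290,0);put(D,400,400+100)
cv2.imwrite('pics/c1.png',o)
def show(n,u,v): print(n,np.round(np.nanmedian(W[v-1:v+2,u-1:u+2].reshape(-1,3),0),3))
for n,u,v in [('board',157,266),('boardTL',107,230),('boardTR',207,228),('boardBL',107,303),('boardBR',207,300),('sticktop',152,197),('pan',285,235),('rollTL',403,234),('TR',447,233),('BL',406,278),('BR',451,276),('jar',212,147),('loaf',370,143),('traymid',426,256),('dialc',302,143)]: show(n,u,v)
ok=np.isfinite(W[...,2])
def comp(n,r,zl,zh):
    m=np.zeros(ok.shape,bool);u0,v0,u1,v1=r;m[v0:v1,u0:u1]=1
    m&=(W[...,2]>zl)&(W[...,2]<zh); P=W[m]
    q=cv2.minAreaRect(P[:,:2].astype(np.float32)*1000)
    print(n,len(P),np.round(P.mean(0),4),'box',np.round(P.min(0),3),np.round(P.max(0),3),'rect',np.round(q[0],1),np.round(q[1],1),round(q[2],1))
comp('stick',(130,180,190,225),.12,.2)
comp('bin',(130,180,195,230),.055,.085)
comp('board',(90,222,220,315),.012,.03)
comp('pan',(220,160,350,300),.095,.13)
comp('tray',(360,195,490,320),.006,.022)
for n,u,v in [('rTL',403,234),('rTR',447,233),('rBL',406,278),('rBR',451,276)]:
    comp(n,(u-20,v-20,u+20,v+20),.022,.07)
```

```text
board [0.472 0.312 0.016]
boardTL [0.558 0.428 0.017]
boardTR [0.557 0.199 0.014]
boardBL [0.392 0.423 0.018]
boardBR [0.393 0.198 0.018]
sticktop [0.605 0.282 0.154]
pan [0.526 0.015 0.104]
rollTL [ 0.529 -0.246  0.041]
TR [ 0.529 -0.344  0.048]
BL [ 0.431 -0.247  0.049]
BR [ 0.433 -0.35   0.042]
jar [0.723 0.171 0.1  ]
loaf [ 0.737 -0.179  0.056]
traymid [ 0.481 -0.305  0.004]
dialc [ 0.736 -0.025  0.073]
stick 389 [0.6043 0.2789 0.1456] box [0.587 0.26  0.12 ] [0.627 0.303 0.159] rect [606.  281.5] [40.3 39.9] 63.6
bin 456 [0.6035 0.2747 0.0674] box [0.57  0.245 0.055] [0.647 0.323 0.085] rect [608.9 283.2] [73.5 72.6] 83.9
board 8197 [0.4728 0.3122 0.0173] box [0.382 0.192 0.012] [0.574 0.434 0.028] rect [478.4 313.5] [189.5 240.7] 0.8
pan 11644 [0.5455 0.0109 0.1042] box [ 0.398 -0.106  0.095] [0.691 0.135 0.12 ] rect [558.4   8.7] [200.2 286.6] 78.6
tray 2065 [ 0.4796 -0.306   0.0098] box [ 0.346 -0.452  0.006] [ 0.617 -0.161  0.022] rect [ 484.4 -300.4] [294.3 261.2] 86.4
rTL 419 [ 0.5278 -0.2482  0.0347] box [ 0.503 -0.275  0.022] [ 0.554 -0.225  0.045] rect [ 528.9 -249.7] [50.6 51.1] 87.5
rTR 662 [ 0.5289 -0.3452  0.0407] box [ 0.498 -0.382  0.022] [ 0.563 -0.316  0.053] rect [ 530.4 -348.4] [64.5 63. ] 16.9
rBL 670 [ 0.4307 -0.2491  0.0409] box [ 0.399 -0.283  0.023] [ 0.463 -0.22   0.055] rect [ 431.1 -251.6] [63.3 62.9] 88.6
rBR 437 [ 0.4316 -0.3494  0.0346] box [ 0.406 -0.379  0.022] [ 0.458 -0.326  0.046] rect [ 432.2 -351.7] [51.6 52.1] 52.3
```

View pics/c1.png

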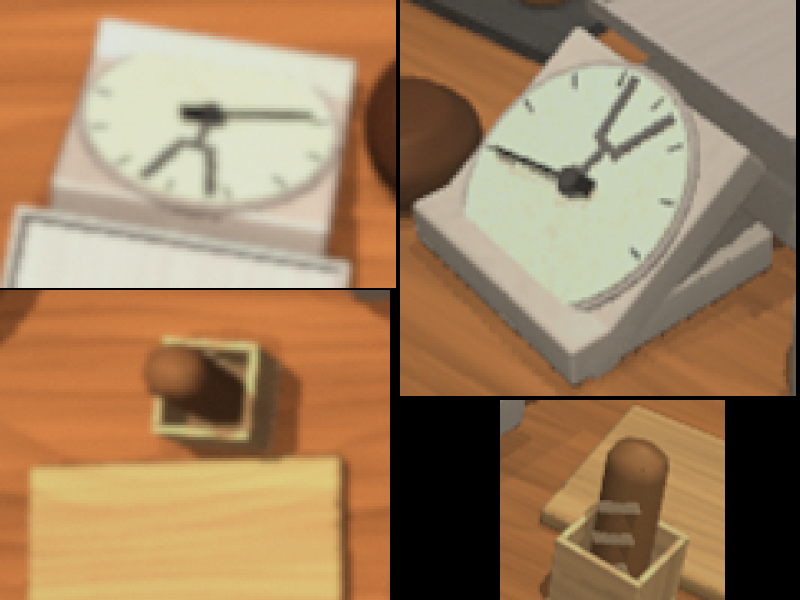

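Run:
```python
from h import *
W,p=cloud('top0'); S,_=cloud('scene0')
# dial plane from the scene cloud, use px around the dial
def plane(P):
    c=np.median(P,0); 
    for _ in range(4):
        u,s,vt=np.linalg.svd(P-P.mean(0),full_matrices=False); n=vt[2]; r=(P-P.mean(0))@n; P=P[abs(r)<.003]
    return P.mean(0),n*np.sign(n[2])
m=np.zeros((480,640),bool); cv2.ellipse(m8:=np.zeros((480,640),np.uint8),(271,305),(22,26),0,0,360,1,-1); P=S[(m8>0)]
P=P[np.isfinite(P[:,0])]; c,n=plane(P); print('plane',c,n)
def ray(f,u,v):
    z=np.load(f'pics/{f}.npz');K=z['K'];Ti=np.linalg.inv(z['T'])
    d=Ti[:3,:3]@np.array([(u-K[0,2])/K[0,0],-(v-K[1,2])/K[1,1],-1]);o=Ti[:3,3]
    return o+d*((c-o)@n)/(d@n)
# dial frame: right as seen facing (from +x): +y-ish ; up: up slope
right=np.cross([0,0,1],n);right/=np.linalg.norm(right); up=np.cross(n,right); print('right',right,'up',up)
def ang(f,ctr,pts):
    C=ray(f,*ctr)
    print(f,np.round(C,3),end=' ')
    for q in pts:
        d=ray(f,*q)-C; print(round(np.degrees(np.arctan2(d@right,d@up)),1),round(np.linalg.norm(d),4),end=' | ')
    print()
g=lambda x,y:(245+(x+.5)/3.6-.5,110+(y+.5)/3.6-.5)
ang('top0',g(205,114),[g(312,117),g(146,176),g(210,193),g(186,143),g(208,147)])
g=lambda x,y:(215+(x-400+.5)/3.3-.5,250+(y+.5)/3.3-.5)
ang('scene0',g(576,182),[g(490,149),g(633,80),g(672,121),g(601,138),g(613,157)])
# stick side points
for nm,C in(('top',W),('scene',S)):
    q=(C[...,2]>.078)&(C[...,2]<.135)&(abs(C[...,0]-.606)<.04)&(abs(C[...,1]-.281)<.04)
    P=C[q]; print(nm,len(P),P.min(0),P.max(0))
    q=cv2.minAreaRect(P[:,:2].astype(np.float32)*1000);print(q)
    h=cv2.convexHull((P[:,:2]*1000).astype(np.float32))[:,0];print(h.astype(int).tolist())
for z0 in(.075,.09,.105,.12,.135,.15):
    P=S[(abs(S[...,2]-z0)<.006)&(abs(S[...,0]-.606)<.04)&(abs(S[...,1]-.281)<.04)];print(z0,len(P),P.mean(0),P.min(0),P.max(0))
```

```text
plane [ 0.73839682 -0.01610176  0.06949556] [ 0.57634965 -0.1158312   0.80895254]
right [ 0.19703407  0.98039664 -0.        ] up [-0.79309435  0.15939121  0.58787396]
top0 [ 0.741 -0.024  0.066] -103.2 0.0678 | 19.9 0.0736 | -11.1 0.0761 | 12.3 0.0324 | -12.1 0.0326 | 
scene0 [ 0.74  -0.023  0.068] -104.3 0.074 | -11.8 0.0713 | 24.6 0.0703 | -11.2 0.0305 | 22.6 0.0276 | 
top 181 [0.58713032 0.26019433 0.07831819] [0.62656929 0.28884694 0.13498875]
((604.0247802734375, 271.1720886230469), (19.70455551147461, 44.38882064819336), 66.9739990234375)
[[626, 269], [625, 272], [588, 288], [587, 288], [587, 288], [587, 287], [587, 280], [587, 278], [590, 270], [590, 269], [591, 266], [596, 263], [600, 262], [604, 260], [605, 260], [606, 260], [611, 261], [614, 262], [626, 266]]
scene 605 [0.60843671 0.26746082 0.0780599 ] [0.63225117 0.30993164 0.13498701]
((624.5994262695312, 291.163330078125), (20.227794647216797, 43.793216705322266), 17.387460708618164)
[[632, 296], [632, 300], [621, 306], [616, 308], [614, 309], [612, 309], [610, 309], [609, 309], [608, 308], [621, 267], [626, 268], [627, 269], [630, 270], [631, 280], [632, 290]]
0.075 332 [0.62321296 0.28839429 0.07296755] [0.57644592 0.24829614 0.06902877] [0.64589124 0.32094593 0.08099846]
0.09 130 [0.62527202 0.2919647  0.09015972] [0.60916482 0.26797522 0.08425129] [0.63205115 0.30964755 0.09594152]
0.105 123 [0.6248775  0.29206971 0.10533137] [0.60843671 0.26860946 0.0990069 ] [0.63086775 0.30993164 0.11092677]
0.12 138 [0.62499585 0.29235099 0.12041147] [0.6086599  0.26790485 0.11401689] [0.63225117 0.30962431 0.12588725]
0.135 142 [0.62418686 0.29191764 0.1354498 ] [0.59829717 0.26815873 0.12904852] [0.63135466 0.30952679 0.14087437]
0.15 264 [0.61600491 0.28887513 0.15101227] [0.59482642 0.26556735 0.14402589] [0.62952595 0.30696423 0.1559603 ]
```

Dial: the needle rests at about -104°, and the tines are at about -11.5° and +22°. That puts the set hand at about 1.9 rad, so the stick plus one big roll or two small ones. Candidates for the stick loaf: the brown bar in the bin (top 152,197; scene 443,310), which matches. The basket loaves (top 50,130; 555,125) and the dark round loaf (370,143) are the wrong shape. The rolls are the four brown ones on the tray, and the red ones are ignored. The close crop confirmed the stick.

```bash
cat >> h.py <<'E'
def rel(P,Rt,p0=None,R0=None):
    o=robot.get_obs()
    if p0 is None: p0,R0=np.array(o['tool_pos']),R.from_euler('xyz',o['ee_rot'])
    rv=(R0.inv()*Rt).as_rotvec(degrees=True); s=R0.inv().apply(np.array(P)-p0)*1000
    print('turn',np.round(rv,1),'shift',np.round(s,1),'rows',max(np.linalg.norm(rv)/8.59,np.linalg.norm(s)/50).__round__(1))
def ori(h,tilt,x0=None):
    "tool z heading h deg, tilt from straight down (outward +); jaws horizontal, perpendicular to h"
    h,t=np.radians([h,tilt]); z=np.array([np.sin(t)*np.cos(h),np.sin(t)*np.sin(h),-np.cos(t)])
    x=np.array([-np.sin(h),np.cos(h),0]); return R.from_matrix(np.stack([x,np.cross(z,x),z],1))
def tcp(g,Rt): return np.array(g)+Rt.apply([0,0,.019])
E
python3 - <<'E'
from h import *
Rt=ori(-5,60); T=tcp([.6095,.2855,.105],Rt); pre=T-Rt.apply([0,0,.09]); print(pre,T)
rel(pre,Rt)
E
```

```text
[0.54824618 0.29085902 0.1405    ] [0.62589187 0.2840659  0.0955    ]
turn [-59.5   9.8 -16.8] shift [-63.8 386.5  64. ] rows 7.9
```

```bash
python3 -m jog '[[[-59.5,9.8,-16.8],[-64,386.5,64],-1],[[-59.5,9.8,-16.8],[-64,386.5,64],-1],[[-59.5,9.8,-16.8],[-64,386.5,64],-1],[[-59.5,9.8,-16.8],[-64,386.5,64],-1],[[-59.5,9.8,-16.8],[-64,386.5,64],-1]]'
python3 - <<'E'
from h import *
Rt=ori(-5,60); T=tcp([.6095,.2855,.105],Rt); pre=T-Rt.apply([0,0,.09]); st()
rel(pre,Rt)
E
```

```text
time: 0.6
tool_pos: [0.4279, 0.3699, 0.1658]
ee_rot: [2.415, -0.039, 1.389]
wrist_force: [1.1, -1.6, 0.6]
width: 0.094
0.6 [0.4279 0.3699 0.1658] [ 2.415 -0.039  1.389] [ 1.1 -1.6  0.6] 0.094 [ 0.988 -0.08   1.797 -0.711  1.169 -0.184]
turn [-18.3   2.8  -5.2] shift [-56.9  83.9 105.4] rows 2.9
```

```bash
python3 -m jog '[[[0,0,0],[0,0,0],-1],[[0,0,0],[0,0,0],-1]]'
python3 - <<'E'
from h import *
Rt=ori(-5,60); T=tcp([.6095,.2855,.105],Rt); pre=T-Rt.apply([0,0,.09]); st()
rel(pre,Rt)
E
```

```text
time: 0.8
tool_pos: [0.426, 0.369, 0.1634]
ee_rot: [2.423, -0.036, 1.384]
wrist_force: [0.0, 0.1, 0.2]
width: 0.0938
0.8 [0.426  0.369  0.1634] [ 2.423 -0.036  1.384] [0.  0.1 0.2] 0.0938 [ 0.988 -0.078  1.796 -0.703  1.174 -0.184]
turn [-18.7   3.1  -5.2] shift [-54.9  87.6 104.3] rows 2.9
```

```bash
python3 -m jog '[[[-18.7,3.1,-5.2],[-55,87.6,104.3],-1],[[-18.7,3.1,-5.2],[-55,87.6,104.3],-1],[[-18.7,3.1,-5.2],[-55,87.6,104.3],-1],[[-18.7,3.1,-5.2],[-55,87.6,104.3],-1],[[-18.7,3.1,-5.2],[-55,87.6,104.3],-1]]'
python3 - <<'E'
from h import *
Rt=ori(-5,60); T=tcp([.6095,.2855,.105],Rt); st()
rel(T,Rt); snap('wrist','w1')
E
```

```text
time: 1.3
tool_pos: [0.5516, 0.2891, 0.1625]
ee_rot: [2.135, -0.011, 1.487]
wrist_force: [0.0, -0.4, 0.8]
width: 0.094
1.3 [0.5516 0.2891 0.1625] [ 2.135 -0.011  1.487] [ 0.  -0.4  0.8] 0.094 [ 0.743 -0.1    1.983 -1.078  0.777 -0.113]
turn [-2.3 -0.5 -0.4] shift [  0.5 -16.8  98.7] rows 2.0
```

View pics/w1.png

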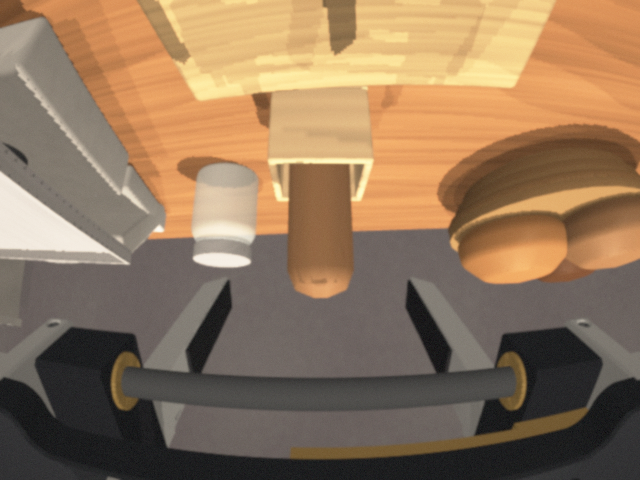

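The wrist view shows the stick (320,230) centred between the fingers with its faces aligned. The bin is below it and the jar (225,215) is well to the left. Joint 4 is at its limit, so I'll use a smaller tilt.

Run:
```python
from h import *
Rt=ori(-5,48); T=tcp([.6095,.2855,.108],Rt); st()
rel(T-Rt.apply([0,0,.08]),Rt); rel(T,Rt)
```

```text
1.35 [0.5509 0.2902 0.1623] [ 2.135 -0.01   1.489] [ 0.8  0.2 -0.4] 0.0941 [ 0.745 -0.1    1.984 -1.078  0.777 -0.113]
turn [ 9.7 -0.6 -0.3] shift [ 0.2 -4.2 18.6] rows 1.1
turn [ 9.7 -0.6 -0.3] shift [ -0.7 -17.7  97.4] rows 2.0
```

```bash
python3 -m jog '[[[9.7,-0.6,-0.3],[0,-4,18],-1],[[9.7,-0.6,-0.3],[0,-4,18],-1],[[9.7,-0.6,-0.3],[0,-4,18],-1],[[9.7,-0.6,-0.3],[0,-4,18],-1]]'
python3 - <<'E'
from h import *
Rt=ori(-5,48); T=tcp([.6095,.2855,.108],Rt); st()
rel(T,Rt)
E
```

```text
time: 1.75
tool_pos: [0.5623, 0.2895, 0.1473]
ee_rot: [2.305, 0.003, 1.486]
wrist_force: [0.1, -0.3, -0.1]
width: 0.0934
1.75 [0.5623 0.2895 0.1473] [2.305 0.003 1.486] [ 0.1 -0.3 -0.1] 0.0934 [ 0.67  -0.065  1.88  -0.775  0.816 -0.419]
turn [-0.1  0.   0.2] shift [ 0.1  2.6 80.5] rows 1.6
```

```bash
python3 -m jog '[[[0,0,0],[0,2.5,40],-1],[[0,0,0],[0,2.5,80],-1],[[0,0,0],[0,2.5,80],-1],[[0,0,0],[0,2.5,80],-1]]'
python3 - <<'E'
from h import *
Rt=ori(-5,48); T=tcp([.6095,.2855,.108],Rt); st()
rel(T,Rt)
E
```

```text
time: 2.15
tool_pos: [0.6218, 0.2824, 0.0923]
ee_rot: [2.31, 0.007, 1.485]
wrist_force: [-0.0, 0.1, 0.2]
width: 0.0939
2.15 [0.6218 0.2824 0.0923] [2.31  0.007 1.485] [-0.   0.1  0.2] 0.0939 [ 0.58   0.09   1.843 -0.825  0.677 -0.387]
turn [-0.3  0.2  0.3] shift [ 2.   3.2 -0.9] rows 0.1
```

```bash
python3 -m jog '[[[0,0,0],[2,0,0],1],[[0,0,0],[2,0,0],1],[[0,0,0],[2,0,0],1],[[0,0,0],[2,0,0],1],[[0,0,0],[2,0,0],1]]'
python3 -m jog '[[[0,0,0],[0,0,0],1],[[0,0,0],[0,0,0],1],[[0,0,0],[0,0,0],1],[[0,0,0],[0,0,0],1]]'
```

```text
time: 2.65
tool_pos: [0.6233, 0.2844, 0.0948]
ee_rot: [2.307, 0.004, 1.485]
wrist_force: [0.5, -0.2, -0.2]
width: 0.0575
time: 3.05
tool_pos: [0.6234, 0.2843, 0.0944]
ee_rot: [2.307, 0.004, 1.485]
wrist_force: [0.5, 0.3, 2.3]
width: 0.0459
```

Gripped at 46 mm. Next I lift it 105 mm and work out the laying pose.

```bash
python3 -m jog '[[[0,0,0],[0,15,-13],1],[[0,0,0],[0,37,-33],1],[[0,0,0],[0,60,-54],1],[[0,0,0],[0,80,-72],1],[[0,0,0],[0,80,-72],1]]'
python3 - <<'E'
from h import *
st(); o=robot.get_obs()
R0=R.from_euler('xyz',o['ee_rot'])
g=.0944+.019*np.cos(np.radians(48)) ; L=g-.006; print('grip height above cut end',L)
h=20
for h in(-5,20,30):
    Rt=ori(h,-42); H=np.array([np.cos(np.radians(h)),np.sin(np.radians(h)),0])
    G=np.array([.477,.312,0])+H*(L-.075)
    for z in(.018+.020+.04,.018+.020+.002): print(h,z);rel(tcp(G+[0,0,z],Rt),Rt)
E
```

```text
time: 3.55
tool_pos: [0.6257, 0.2857, 0.208]
ee_rot: [2.3, -0.001, 1.485]
wrist_force: [0.1, 0.0, -0.6]
width: 0.046
3.55 [0.6257 0.2857 0.208 ] [ 2.300e+00 -1.000e-03  1.485e+00] [ 0.1  0.  -0.6] 0.046 [ 0.582 -0.022  1.713 -0.663  0.848 -0.609]
grip height above cut end 0.1011134815208183
-5 0.078
turn [90.2 -0.1  0.1] shift [  13.2 -198.7   -6.2] rows 10.5
-5 0.04
turn [90.2 -0.1  0.1] shift [  13.2 -227.1   19.1] rows 10.5
20 0.078
turn [ 88.7   1.4 -27.6] shift [  18.9 -199.6   -7.1] rows 10.8
20 0.04
turn [ 88.7   1.4 -27.6] shift [  18.8 -227.9   18.2] rows 10.8
30 0.078
turn [ 87.2   2.  -38.7] shift [  20.9 -200.3   -8. ] rows 11.1
30 0.04
turn [ 87.2   2.  -38.7] shift [  20.9 -228.7   17.3] rows 11.1
```

```bash
python3 -m jog '[[[10,0,0],[1,-10,-5],1],[[18,0,0],[3,-35,-12],1],[[27,0,0],[5,-55,-20],1],[[36,0,0],[6,-75,-28],1],[[45,0,0],[7,-95,-35],1]]'
python3 -m jog '[[[9,0,0],[1,-25,0],1],[[18,0,0],[2,-45,0],1],[[27,0,0],[3,-60,0],1],[[36,0,0],[4,-75,0],1],[[36,0,0],[4,-75,0],1]]'
python3 - <<'E'
from h import *
st()
L=.101; h=-5
Rt=ori(h,-42); H=np.array([np.cos(np.radians(h)),np.sin(np.radians(h)),0])
G=np.array([.477,.312,0])+H*(L-.075)
for z in(.078,.04): rel(tcp(G+[0,0,z],Rt),Rt)
E
```

```text
time: 4.05
tool_pos: [0.5336, 0.299, 0.1536]
ee_rot: [3.064, 0.005, 1.484]
wrist_force: [0.4, -1.6, -0.5]
width: 0.0462
time: 4.55
tool_pos: [0.4605, 0.3081, 0.1429]
ee_rot: [-2.588, 0.01, 1.482]
wrist_force: [0.4, -1.2, -0.5]
width: 0.0461
4.55 [0.4605 0.3081 0.1429] [-2.588  0.01   1.482] [ 0.4 -1.2 -0.5] 0.0461 [ 0.349  0.483  1.105  0.246  2.055 -1.071]
turn [10.3  0.4 -0.4] shift [ 6.2 66.5 51.7] rows 1.7
turn [10.3  0.4 -0.4] shift [ 6.5 86.5 84. ] rows 2.4
```

```bash
python3 -m jog '[[[5,0,0],[3,30,20],1],[[10.3,0.4,-0.4],[6,66,51],1],[[10.3,0.4,-0.4],[6,66,51],1],[[10.3,0.4,-0.4],[6,66,51],1],[[10.3,0.4,-0.4],[6,66,51],1]]'
python3 - <<'E'
from h import *
st()
L=.101; h=-5
Rt=ori(h,-42); H=np.array([np.cos(np.radians(h)),np.sin(np.radians(h)),0])
G=np.array([.477,.312,0])+H*(L-.075)
for z in(.05,.04,.036): rel(tcp(G+[0,0,z],Rt),Rt)
S=snap('scene','s2');W,p=cloud('s2')
# stick points: above board
q=(W[...,0]>.38)&(W[...,0]<.57)&(W[...,1]>.2)&(W[...,1]<.42)&(W[...,2]>.03)&(W[...,2]<.11)
cv2.imwrite('pics/s2c.png',cv2.resize(p[200:440,330:640,::-1],None,fx=2,fy=2))
E
```

```text
time: 5.05
tool_pos: [0.4919, 0.3134, 0.0756]
ee_rot: [-2.425, -0.008, 1.487]
wrist_force: [0.1, -0.3, 0.0]
width: 0.046
5.05 [0.4919 0.3134 0.0756] [-2.425 -0.008  1.487] [ 0.1 -0.3  0. ] 0.046 [ 0.312  0.703  0.978  0.307  2.114 -1.108]
turn [ 0.9 -0.2  0.5] shift [-3.  25.  30.9] rows 0.8
turn [ 0.9 -0.2  0.5] shift [-3.1 31.6 38.4] rows 1.0
turn [ 0.9 -0.2  0.5] shift [-3.1 34.2 41.4] rows 1.1
```

View pics/s2c.png

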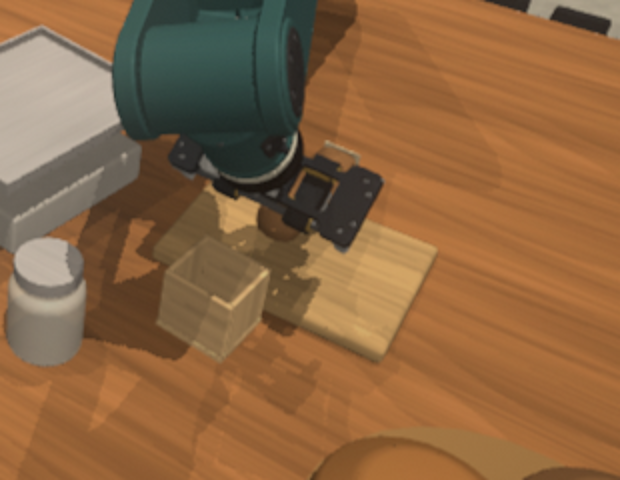

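Run:
```python
from h import *
st()
Rt=ori(-5,-37.5)
for z in(.055,.047): rel(tcp([.494,.311,z],Rt),Rt)
```

```text
5.1 [0.4926 0.3138 0.078 ] [-2.43  -0.01   1.487] [-0.8 -0.6  0.5] 0.0458 [ 0.312  0.699  0.977  0.307  2.114 -1.108]
turn [-3.3 -0.3  0.5] shift [-3.  17.4 35.3] rows 0.8
turn [-3.3 -0.3  0.5] shift [-3.1 22.6 41.4] rows 0.9
```

```bash
python3 -m jog '[[[-1.5,0,0],[-1,9,18],1],[[-3.3,-0.3,0.5],[-3,17.4,35.3],1],[[-3.3,-0.3,0.5],[-3,20,38],1],[[-3.3,-0.3,0.5],[-3,21,40],1]]'
python3 -m jog '[[[0,0,0],[0,1.5,1.5],1],[[0,0,0],[0,2,2],1],[[0,0,0],[0,2,2],1]]'
python3 - <<'E'
from h import *
st()
o=robot.get_obs();print(o['wrist_torque'])
E
```

```text
time: 5.5
tool_pos: [0.4815, 0.3117, 0.0327]
ee_rot: [-2.484, 0.0, 1.484]
wrist_force: [-0.4, 0.1, -0.6]
width: 0.0455
time: 5.8
tool_pos: [0.4825, 0.3115, 0.0276]
ee_rot: [-2.479, 0.0, 1.482]
wrist_force: [4.0, 1.2, 7.0]
width: 0.0461
5.8 [0.4825 0.3115 0.0276] [-2.479  0.     1.482] [4.  1.2 7. ] 0.0461 [ 0.322  0.684  1.084  0.271  1.981 -1.129]
[ 0.29640585  0.52735723 -0.21161686]
```

```bash
python3 -m jog '[[[0,0,0],[0,0,-1],0.4],[[0,0,0],[0,0,-1],0],[[0,0,0],[0,0,-1],-1],[[0,0,0],[0,0,-1],-1],[[0,0,0],[0,0,-1],-1]]'
python3 -m jog '[[[0,0,0],[0,0,-30],-1],[[0,0,0],[0,0,-70],-1],[[0,0,0],[0,0,-110],-1],[[0,0,0],[0,0,-110],-1]]'
python3 - <<'E'
from h import *
st()
Rt=ori(-5,0); rel([.44,.313,.23],Rt)
E
```

```text
time: 6.3
tool_pos: [0.481, 0.3104, 0.0243]
ee_rot: [-2.474, 0.005, 1.483]
wrist_force: [-1.0, 0.6, 0.7]
width: 0.0679
time: 6.7
tool_pos: [0.553, 0.3048, 0.1156]
ee_rot: [-2.485, 0.001, 1.481]
wrist_force: [-1.5, 0.5, 0.1]
width: 0.0937
6.7 [0.553  0.3048 0.1156] [-2.485e+00  1.000e-03  1.481e+00] [-1.5  0.5  0.1] 0.0937 [ 0.288  0.77   0.763  0.284  2.211 -1.093]
turn [-37.6  -0.   -0.2] shift [  -2.1 -159.6  -21.5] rows 4.4
```

```bash
python3 -m jog '[[[-8,0,0],[0,-40,-10],-1],[[-16,0,0],[0,-80,-15],-1],[[-24,0,0],[0,-120,-20],-1],[[-32,0,0],[-20,-155,-22],-1],[[-37.6,0,0],[-60,-160,-22],-1]]'
python3 -m jog '[[[0,0,0],[-60,0,0],-1],[[0,0,0],[-90,0,0],-1],[[0,0,0],[-90,0,0],-1]]'
python3 - <<'E'
from h import *
st()
snap('top','t3');W,p=cloud('t3')
q=(W[...,0]>.38)&(W[...,0]<.575)&(W[...,1]>.2)&(W[...,1]<.43)&(W[...,2]>.032)&(W[...,2]<.08)
P=W[q];print(len(P),P.mean(0),P.min(0),P.max(0),np.median(P[:,2]));print(cv2.minAreaRect((P[:,:2]*1000).astype(np.float32)))
cv2.imwrite('pics/t3c.png',cv2.resize(p[100:330,80:360,::-1],None,fx=2,fy=2))
E
```

```text
time: 7.2
tool_pos: [0.43, 0.2577, 0.2317]
ee_rot: [3.142, -0.0, 1.489]
wrist_force: [1.3, 0.1, 0.8]
width: 0.0939
time: 7.5
tool_pos: [0.4226, 0.1626, 0.2275]
ee_rot: [-3.131, 0.006, 1.478]
wrist_force: [0.3, -0.5, 0.2]
width: 0.094
7.5 [0.4226 0.1626 0.2275] [-3.131  0.006  1.478] [ 0.3 -0.5  0.2] 0.094 [ 0.244 -0.125  1.536 -0.003  1.742 -1.235]
118 [0.56419755 0.2824142  0.05594598] [0.53044169 0.2511241  0.03238275] [0.57498893 0.32104409 0.0739872 ] 0.05484525161158382
((562.7343139648438, 293.3156433105469), (34.9654655456543, 81.61261749267578), 34.68961715698242)
```

View pics/t3c.png

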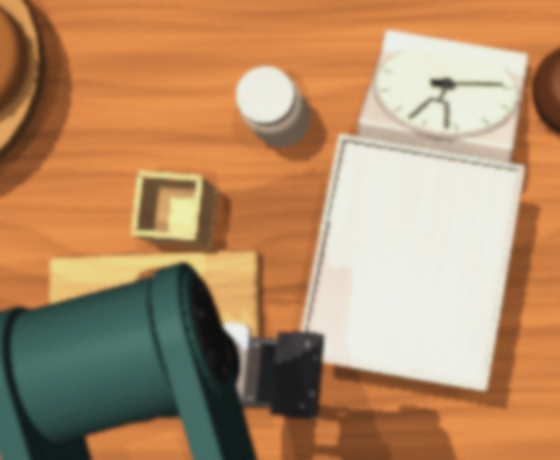

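The upper arm hides the board from above, so I'll measure from the scene camera.

Run:
```python
from h import *
snap('scene','s4');W,p=cloud('s4')
q=(W[...,0]>.375)&(W[...,0]<.57)&(W[...,1]>.2)&(W[...,1]<.43)&(W[...,2]>.030)&(W[...,2]<.075)
P=W[q];print(len(P),P.mean(0),P.min(0),P.max(0));
H=P[P[:,2]>.05];print(len(H),np.median(H[:,2]),cv2.minAreaRect((H[:,:2]*1000).astype(np.float32)),H.mean(0),np.percentile(H,[1,99],axis=0))
v,u=np.where(q);print(u.min(),u.max(),v.min(),v.max())
cv2.imwrite('pics/s4c.png',cv2.resize(p[200:440,330:640,::-1],None,fx=2,fy=2))
```

```text
1211 [0.48052497 0.31768369 0.05388439] [0.39226731 0.28720854 0.03008937] [0.54599316 0.34111457 0.06373796]
917 0.057310451994394995 ((468.33087158203125, 314.8626708984375), (38.952613830566406, 152.87234497070312), 85.7000732421875) [0.47386008 0.31570358 0.05704833] [[0.39412506 0.29329894 0.05041549]
 [0.54043802 0.33647508 0.06215438]]
455 505 287 336
```

View pics/s4c.png

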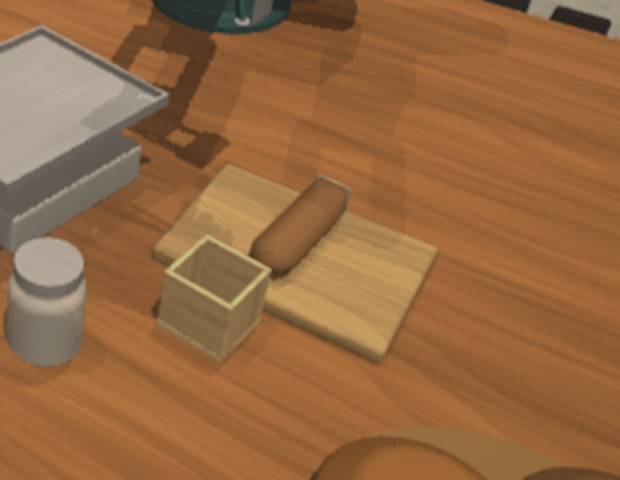

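The stick lies flat on the board, at about (385,226) in the scene image, centred at (0.468, 0.315). Next I compute the regrasp and the pan pose.

Run:
```python
from h import *
W,p=cloud('top0')
m=(abs(W[...,2]-.104)<.005)&(W[...,0]<.68)&(abs(W[...,1])<.16)&(W[...,0]>.38)
m=cv2.morphologyEx(m.astype(np.uint8),cv2.MORPH_OPEN,np.ones((5,5)))
P=W[m>0];r=cv2.minAreaRect((P[:,:2]*1000).astype(np.float32));print(r,P[:,2].mean()); print(cv2.boxPoints(r))
z=np.load('pics/top0.npz');Ti=np.linalg.inv(z['T']);K=z['K']
for u,v in[(251,169),(341,184),(323.5,294),(231.5,279)]:
    d=Ti[:3,:3]@np.array([(u-K[0,2])/K[0,0],-(v-K[1,2])/K[1,1],-1]);o=Ti[:3,3];print(np.round(o+d*(.114-o[2])/d[2],3))
st(); Rt=ori(-4.5,0)
rel([.468,.315,.12],Rt)
```

```text
((553.7753295898438, 9.705108642578125), (192.5435791015625, 269.2305908203125), 78.58473205566406) 0.10355336612340449
[[ 402.76895   -58.019413]
 [ 666.67377  -111.305145]
 [ 704.78174    77.42963 ]
 [ 440.8769    130.71536 ]]
[0.668 0.085 0.114]
[ 0.631 -0.106  0.114]
[ 0.4   -0.063  0.114]
[0.436 0.127 0.114]
7.6 [0.4234 0.1657 0.2272] [-3.13   0.004  1.481] [ 1.  -0.3 -0.5] 0.0941 [ 0.248 -0.121  1.533 -0.     1.741 -1.233]
turn [-0.6  0.2 -0.6] shift [153.1  32.3 106.3] rows 3.8
```

```bash
python3 -m jog '[[[0,0,0],[50,12,30],-1],[[-0.6,0.2,-0.6],[100,25,60],-1],[[-0.6,0.2,-0.6],[153,32.3,106],-1],[[-0.6,0.2,-0.6],[153,32.3,106],-1],[[-0.6,0.2,-0.6],[153,32.3,106],-1]]'
python3 - <<'E'
from h import *
st(); Rt=ori(-4.5,0)
rel([.468,.315,.027],Rt)
E
```

```text
time: 8.1
tool_pos: [0.4653, 0.3182, 0.114]
ee_rot: [-3.131, 0.006, 1.499]
wrist_force: [-0.4, -0.8, 0.1]
width: 0.094
8.1 [0.4653 0.3182 0.114 ] [-3.131  0.006  1.499] [-0.4 -0.8  0.1] 0.094 [ 4.990e-01  1.620e-01  1.471e+00  1.000e-03  1.521e+00 -1.000e+00]
turn [-0.6  0.3  0.4] shift [-2.5  3.8 86.9] rows 1.7
```

```bash
python3 -m jog '[[[0,0,0],[-2.5,3,45],-1],[[-0.6,0.3,0.4],[-2.5,3,80],-1],[[-0.6,0.3,0.4],[-2.5,3,85],-1],[[-0.6,0.3,0.4],[-2.5,3,85],0.2],[[-0.6,0.3,0.4],[-2.5,3,85],1]]'
python3 -m jog '[[[0,0,0],[0,0,0],1],[[0,0,0],[0,0,0],1],[[0,0,0],[0,0,0],1],[[0,0,0],[0,0,0],1],[[0,0,0],[0,0,0],1]]'
python3 -m jog '[[[0,0,0],[0,0,-40],1],[[0,0,0],[0,0,-80],1],[[0,0,0],[0,0,-120],1],[[0,0,0],[0,0,-160],1],[[0,0,0],[0,0,-160],1]]'
python3 - <<'E'
from h import *
st(); h=-11;a=np.radians(h); Rt=ori(h,0)
c=np.array([.534,.011]); X=np.array([np.cos(a),np.sin(a)]);Y=np.array([-X[1],X[0]])
t=c+Y*.042; print(t)
rel([*t,.16],Rt)
E
```

```text
time: 8.6
tool_pos: [0.4729, 0.3132, 0.0386]
ee_rot: [3.128, -0.007, 1.486]
wrist_force: [-0.6, 0.0, 0.3]
width: 0.0813
time: 9.1
tool_pos: [0.4717, 0.3124, 0.0366]
ee_rot: [3.13, -0.005, 1.486]
wrist_force: [0.6, -0.8, 2.6]
width: 0.046
time: 9.6
tool_pos: [0.4725, 0.3133, 0.2035]
ee_rot: [3.12, -0.012, 1.486]
wrist_force: [0.7, 0.3, -1.1]
width: 0.0459
9.6 [0.4725 0.3133 0.2035] [ 3.12  -0.012  1.486] [ 0.7  0.3 -1.1] 0.0459 [ 0.487  0.107  1.354 -0.002  1.657 -0.999]
[0.54201398 0.05222834]
turn [ 1.2 -0.7  6.1] shift [-254.8   90.4   42.5] rows 5.5
```

```bash
python3 -m jog '[[[0,0,2],[-40,10,0],1],[[0,0,4],[-90,25,0],1],[[1.2,-0.7,6],[-140,45,0],1],[[1.2,-0.7,6],[-190,65,5],1],[[1.2,-0.7,6],[-230,80,15],1]]'
python3 -m jog '[[[0,0,0],[-15,6,8],1],[[0,0,0],[-25,10,15],1],[[0,0,0],[-25,10,15],1],[[0,0,0],[-25,10,15],1]]'
python3 - <<'E'
from h import *
st(); h=-11;a=np.radians(h); Rt=ori(h,0)
rel([.542,.052,.125],Rt)
E
```

```text
time: 10.1
tool_pos: [0.5293, 0.0777, 0.1808]
ee_rot: [-3.132, 0.008, 1.382]
wrist_force: [0.1, -0.6, -1.4]
width: 0.0461
time: 10.5
tool_pos: [0.5335, 0.0544, 0.1663]
ee_rot: [-3.13, 0.007, 1.383]
wrist_force: [-0.3, 0.1, -1.5]
width: 0.0458
10.5 [0.5335 0.0544 0.1663] [-3.13   0.007  1.383] [-0.3  0.1 -1.5] 0.0458 [-1.000e-03  7.800e-02  1.459e+00 -5.000e-03  1.618e+00 -1.384e+00]
turn [-0.6  0.4  0.2] shift [-0.4  9.3 41.2] rows 0.8
```

Lowering slowly, to about 10 mm below first contact.

```bash
python3 -m jog '[[[-0.6,0.4,0],[0,5,15],1],[[-0.6,0.4,0],[0,9,30],1],[[-0.6,0.4,0],[0,9,38],1],[[-0.6,0.4,0],[0,9,42],1],[[-0.6,0.4,0],[0,9,42],1]]'
python3 - <<'E'
from h import *
st()
snap('scene','s5')
E
python3 -m jog '[[[0,0,0],[0,0,3],1],[[0,0,0],[0,0,6],1],[[0,0,0],[0,0,9],1],[[0,0,0],[0,0,10],1],[[0,0,0],[0,0,10],1]]'
python3 - <<'E'
from h import *
st()
_,_,_=snap('scene','s6')
a=cv2.imread('pics/s5.png');b=cv2.imread('pics/s6.png')
f=lambda s:cv2.resize(s[180:370,215:415],None,fx=2,fy=3.0*2/3)
cv2.imwrite('pics/s56.png',np.hstack([f(a),f(b)]))
E
```

```text
time: 11.0
tool_pos: [0.5418, 0.0516, 0.1239]
ee_rot: [-3.14, 0.001, 1.382]
wrist_force: [0.4, -0.6, -1.5]
width: 0.0459
11.0 [0.5418 0.0516 0.1239] [-3.140e+00  1.000e-03  1.382e+00] [ 0.4 -0.6 -1.5] 0.0459 [-9.000e-03  1.060e-01  1.513e+00 -1.000e-03  1.524e+00 -1.391e+00]
time: 11.55
tool_pos: [0.5424, 0.051, 0.1147]
ee_rot: [3.141, 0.001, 1.381]
wrist_force: [0.8, -0.0, -1.0]
width: 0.0459
11.55 [0.5424 0.051  0.1147] [3.141e+00 1.000e-03 1.381e+00] [ 0.8 -0.  -1. ] 0.0459 [-1.000e-02  1.110e-01  1.526e+00 -1.000e-03  1.504e+00 -1.391e+00]
```

View pics/s56.png

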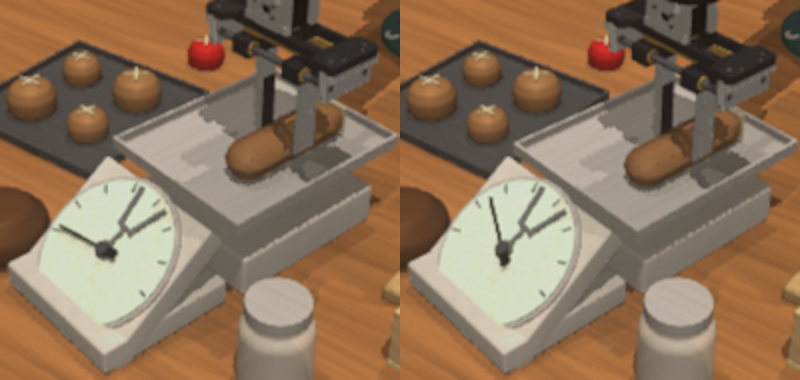

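Left: the stick is just touching. Right: the needle has turned about 0.8 rad, with the stick in the pan. Now I open part-way, retract, and read the dial.

```bash
python3 -m jog '[[[0,0,0],[0,0,0],0.0],[[0,0,0],[0,0,0],-0.15],[[0,0,0],[0,0,0],-0.3],[[0,0,0],[0,0,0],-0.3],[[0,0,0],[0,0,0],-0.3]]'
python3 -m jog '[[[0,0,0],[0,0,-15],-0.3],[[0,0,0],[0,0,-50],-0.3],[[0,0,0],[0,0,-90],-0.6],[[0,0,0],[0,0,-90],-1],[[0,0,0],[0,0,-90],-1]]'
python3 - <<'E'
from h import *
st(); snap('scene','s7'); p=cv2.imread('pics/s7.png')
cv2.imwrite('pics/s7c.png',np.hstack([cv2.resize(p[260:350,225:315],None,fx=4.4,fy=4.4,interpolation=2),cv2.resize(p[180:320,260:420],(396,396))]))
E
```

```text
time: 12.1
tool_pos: [0.5424, 0.0511, 0.1148]
ee_rot: [3.141, 0.001, 1.381]
wrist_force: [-0.2, -0.6, 0.2]
width: 0.0609
time: 12.6
tool_pos: [0.5433, 0.0512, 0.2072]
ee_rot: [3.137, -0.0, 1.381]
wrist_force: [-0.0, 0.1, -0.5]
width: 0.0818
12.6 [0.5433 0.0512 0.2072] [ 3.137 -0.     1.381] [-0.   0.1 -0.5] 0.0818 [-9.000e-03  7.400e-02  1.382e+00 -1.000e-03  1.681e+00 -1.391e+00]
```

View pics/s7c.png

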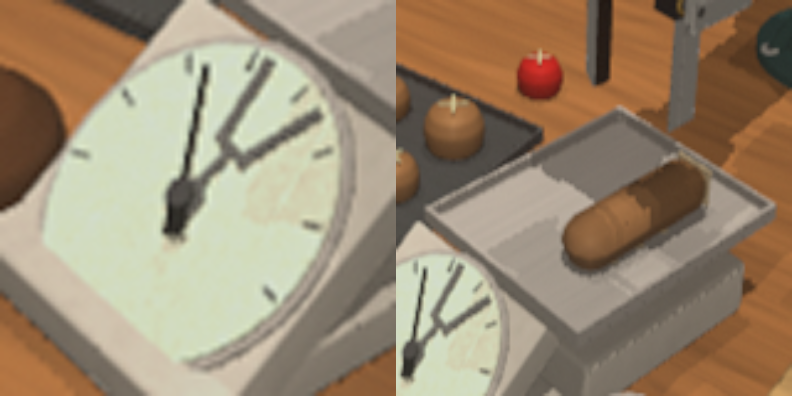

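Run:
```python
from h import *
c=np.array([0.73839682,-0.01610176,0.06949556]);n=np.array([0.57634965,-0.1158312,0.80895254])
right=np.cross([0,0,1],n);right/=np.linalg.norm(right); up=np.cross(n,right)
z=np.load('pics/s7.npz');K=z['K'];Ti=np.linalg.inv(z['T'])
def ray(x,y):
    u,v=225+(x+.5)/4.4-.5,260+(y+.5)/4.4-.5
    d=Ti[:3,:3]@np.array([(u-K[0,2])/K[0,0],-(v-K[1,2])/K[1,1],-1]);o=Ti[:3,3];return o+d*((c-o)@n)/(d@n)
C=ray(180,193)
for q in[(206,67),(268,62),(321,113)]:
    d=ray(*q)-C;print(np.degrees(np.arctan2(d@right,d@up)),np.linalg.norm(d))
st(); 
Rt=ori(0,0)
# rolls
for nm,x,y in(('bigTR',.5295,-.347),('bigBL',.431,-.2505),('sTL',.5285,-.249),('sBR',.432,-.351)): 
    print(nm);rel([x,y,.13],ori(90-11,0)); rel([x,y,.13],ori(-90,0)); rel([x,y,.13],ori(-11,0))
```

```text
-33.69895126528752 0.06309001739885041
-5.70239125105447 0.07187085930777842
28.032315705568415 0.07612162157005224
12.65 [0.5424 0.0512 0.2052] [3.140e+00 1.000e-03 1.381e+00] [ 0.2  1.4 -0.1] 0.0859 [-9.000e-03  7.500e-02  1.384e+00 -1.000e-03  1.681e+00 -1.391e+00]
bigTR
turn [  0.    0.1 -89.9] shift [-393.4   62.3   75.6] rows 10.5
turn [ 0.1 -0.  79.1] shift [-393.4   62.3   75.6] rows 9.2
turn [0.1 0.  0.1] shift [-393.4   62.3   75.6] rows 8.1
bigBL
turn [  0.    0.1 -89.9] shift [-317.2  -52.6   75.4] rows 10.5
turn [ 0.1 -0.  79.1] shift [-317.2  -52.6   75.4] rows 9.2
turn [0.1 0.  0.1] shift [-317.2  -52.6   75.4] rows 6.6
sTL
turn [  0.    0.1 -89.9] shift [-297.3   42.8   75.5] rows 10.5
turn [ 0.1 -0.  79.1] shift [-297.3   42.8   75.5] rows 9.2
turn [0.1 0.  0.1] shift [-297.3   42.8   75.5] rows 6.2
sBR
turn [  0.    0.1 -89.9] shift [-415.7  -32.7   75.5] rows 10.5
turn [ 0.1 -0.  79.1] shift [-415.7  -32.7   75.5] rows 9.2
turn [0.1 0.  0.1] shift [-415.7  -32.7   75.5] rows 8.5
```

Needle at -33.7° and the fork's middle at 11.2°, so about 0.78 rad is missing: one big roll. I'll take the big roll at top pixel (406,278), which the cross and size check confirm (63 mm and 49 mm high; the small ones measure 51 mm).

```bash
python3 -m jog '[[[0,0,8],[-40,-6,0],-1],[[0,0,16],[-80,-13,0],-1],[[0,0,24],[-125,-20,0],-1],[[0,0,32],[-170,-28,0],-1],[[0,0,40],[-215,-35,0],-1]]'
python3 - <<'E'
from h import *
st(); rel([.431,-.2505,.13],ori(-100,0))
E
```

```text
time: 13.15
tool_pos: [0.4656, -0.1543, 0.203]
ee_rot: [-3.139, 0.002, 0.678]
wrist_force: [0.6, 0.1, 0.5]
width: 0.0943
13.15 [ 0.4656 -0.1543  0.203 ] [-3.139e+00  2.000e-03  6.780e-01] [0.6 0.1 0.5] 0.0943 [-4.350e-01 -4.300e-02  1.508e+00 -1.000e-03  1.679e+00 -1.113e+00]
turn [-0.1  0.2 48.8] shift [-87.2  53.4  73. ] rows 5.7
```

```bash
python3 -m jog '[[[0,0,8],[-20,12,10],-1],[[0,0,16],[-40,24,20],-1],[[0,0,24],[-60,36,35],-1],[[0,0,32],[-75,46,50],-1],[[0,0,40],[-87,53,65],-1]]'
python3 -m jog '[[[0,0,9],[0,0,5],-1],[[0,0,9],[0,0,5],-1],[[0,0,9],[0,0,5],-1]]'
python3 - <<'E'
from h import *
st(); rel([.431,-.2505,.070],ori(-100,0));rel([.431,-.2505,.011],ori(-100,0))
snap('top','t8'); W,p=cloud('t8')
for n,u,v in [('rBL',406,278),]:
    m=np.zeros((480,640),bool);m[v-20:v+20,u-20:u+20]=1;m&=(W[...,2]>.022)&(W[...,2]<.06);P=W[m];print(len(P),P.mean(0) if len(P) else'')
E
```

```text
time: 13.65
tool_pos: [0.4319, -0.2499, 0.1374]
ee_rot: [-3.14, 0.003, -0.022]
wrist_force: [-0.5, -0.3, -0.5]
width: 0.094
time: 13.95
tool_pos: [0.4329, -0.249, 0.1339]
ee_rot: [-3.141, 0.002, -0.169]
wrist_force: [0.0, 0.7, 0.0]
width: 0.0938
13.95 [ 0.4329 -0.249   0.1339] [-3.141e+00  2.000e-03 -1.690e-01] [0.  0.7 0. ] 0.0938 [-6.350e-01  1.000e-03  1.602e+00 -0.000e+00  1.540e+00 -4.660e-01]
turn [-0.   0.1  0.3] shift [-1.5  1.8 63.9] rows 1.3
turn [-0.   0.1  0.3] shift [ -1.4   1.9 122.9] rows 2.5
365 [ 0.43779763 -0.23886336  0.04012556]
```

```bash
python3 -m jog '[[[0,0,0],[-1.5,2,40],-1],[[0,0,0],[-1.5,2,80],-1],[[0,0,0],[-1.5,2,110],-1],[[0,0,0],[-1.5,2,120],-1],[[0,0,0],[-1.5,2,120],-1]]'
python3 -m jog '[[[0,0,0],[0,0,0],0.2],[[0,0,0],[0,0,0],1],[[0,0,0],[0,0,0],1],[[0,0,0],[0,0,0],1],[[0,0,0],[0,0,0],1]]'
```

```text
time: 14.5
tool_pos: [0.431, -0.2504, 0.0139]
ee_rot: [-3.141, 0.002, -0.17]
wrist_force: [0.9, -0.1, 0.1]
width: 0.0939
time: 15.0
tool_pos: [0.4325, -0.2518, 0.0163]
ee_rot: [3.14, -0.003, -0.172]
wrist_force: [1.0, -0.4, 3.3]
width: 0.0649
```

```bash
python3 -m jog '[[[0,0,0],[0,0,-40],1],[[0,0,0],[0,0,-85],1],[[0,0,0],[0,0,-130],1],[[0,0,0],[0,0,-165],1],[[0,0,0],[0,0,-165],1]]'
python3 - <<'E'
from h import *
st(); rel([.5254,-.033,.16],ori(-101,0))
E
```

```text
time: 15.5
tool_pos: [0.4342, -0.2531, 0.1865]
ee_rot: [3.135, -0.011, -0.172]
wrist_force: [0.3, -0.5, -0.5]
width: 0.0642
15.5 [ 0.4342 -0.2531  0.1865] [ 3.135 -0.011 -0.172] [ 0.3 -0.5 -0.5] 0.0642 [-6.400e-01 -2.400e-02  1.523e+00 -1.000e-03  1.630e+00 -4.680e-01]
turn [ 0.4 -0.7  1.1] shift [  51.9 -232.6   25.6] rows 4.8
```

```bash
python3 -m jog '[[[0,0,0],[8,-35,0],1],[[0,0,0],[20,-80,0],1],[[0,0,0],[31,-125,0],1],[[0,0,0],[41,-170,0],1],[[0.4,-0.7,1.1],[50,-210,15],1]]'
python3 -m jog '[[[0,0,0],[1,-15,10],1],[[0,0,0],[2,-22,10],1],[[0,0,0],[2,-22,10],1],[[0,0,0],[2,-22,10],1]]'
python3 - <<'E'
from h import *
st(); rel([.5254,-.033,.108],ori(-101,0))
E
```

```text
time: 16.0
tool_pos: [0.5177, -0.0507, 0.1651]
ee_rot: [-3.135, 0.01, -0.191]
wrist_force: [0.2, -0.9, -1.1]
width: 0.0648
time: 16.4
tool_pos: [0.5227, -0.0328, 0.1551]
ee_rot: [-3.136, 0.012, -0.193]
wrist_force: [0.6, 0.3, -0.7]
width: 0.0645
16.4 [ 0.5227 -0.0328  0.1551] [-3.136  0.012 -0.193] [ 0.6  0.3 -0.7] 0.0645 [-0.175  0.053  1.507  0.005  1.593  0.018]
turn [-0.3  0.7 -0. ] shift [ 3.2 -0.1 47.1] rows 0.9
```

```bash
python3 -m jog '[[[0,0,0],[2,0,18],1],[[-0.3,0.7,0],[3,0,34],1],[[-0.3,0.7,0],[3,0,44],1],[[-0.3,0.7,0],[3,0,47],1],[[-0.3,0.7,0],[3,0,47],1]]'
python3 -m jog '[[[0,0,0],[0,0,3],1],[[0,0,0],[0,0,6],1],[[0,0,0],[0,0,9],1],[[0,0,0],[0,0,12],1],[[0,0,0],[0,0,12],1]]'
python3 - <<'E'
from h import *
st(); snap('scene','s9'); p=cv2.imread('pics/s9.png')
cv2.imwrite('pics/s9c.png',np.hstack([cv2.resize(p[260:350,225:315],None,fx=4.4,fy=4.4,interpolation=2),cv2.resize(p[180:320,260:420],(396,396))]))
E
```

```text
time: 16.9
tool_pos: [0.5252, -0.0324, 0.108]
ee_rot: [-3.141, -0.0, -0.192]
wrist_force: [0.2, -0.8, -0.4]
width: 0.0645
time: 17.4
tool_pos: [0.5252, -0.0316, 0.0955]
ee_rot: [-3.141, 0.0, -0.191]
wrist_force: [-0.6, -0.0, -0.2]
width: 0.0648
17.4 [ 0.5252 -0.0316  0.0955] [-3.141  0.    -0.191] [-0.6 -0.  -0.2] 0.0648 [-1.680e-01  8.300e-02  1.596e+00  1.000e-03  1.463e+00  2.300e-02]
```

View pics/s9c.png

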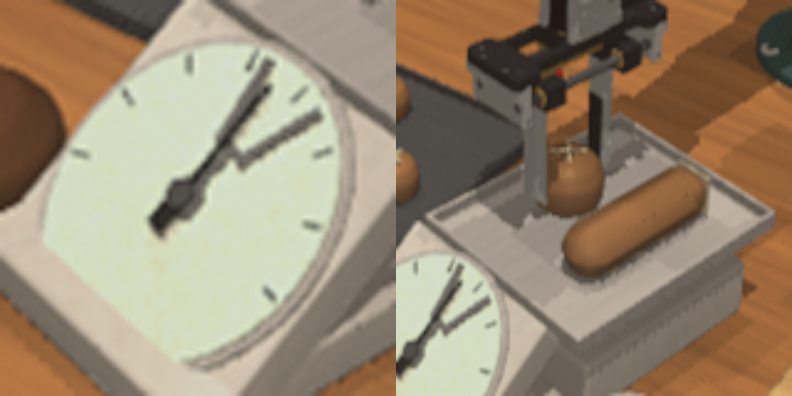

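The needle is near the first tine and the roll is already on the floor, so I can release and lift clear.

```bash
python3 -m jog '[[[0,0,0],[0,0,0],-0.4],[[0,0,0],[0,0,0],-0.6],[[0,0,0],[0,0,0],-0.75],[[0,0,0],[0,0,0],-0.75],[[0,0,0],[0,0,0],-0.75]]'
python3 -m jog '[[[0,0,0],[0,0,-15],-0.75],[[0,0,0],[0,0,-50],-0.75],[[0,0,0],[0,0,-90],-0.75],[[0,0,0],[0,0,-130],-0.75],[[0,0,0],[0,0,-130],-1]]'
python3 -m jog '[[[0,0,0],[0,0,0],-1],[[0,0,0],[0,0,0],-1],[[0,0,0],[0,0,0],-1],[[0,0,0],[0,0,0],-1],[[0,0,0],[0,0,0],-1]]'
python3 - <<'E'
from h import *
st(); snap('scene','s10'); p=cv2.imread('pics/s10.png')
cv2.imwrite('pics/s10c.png',np.hstack([cv2.resize(p[260:350,225:315],None,fx=4.4,fy=4.4,interpolation=2),cv2.resize(p[180:320,260:420],(396,396))]))
E
```

```text
time: 17.95
tool_pos: [0.5254, -0.0317, 0.096]
ee_rot: [-3.141, -0.001, -0.191]
wrist_force: [0.1, -0.6, -0.5]
width: 0.0822
time: 18.45
tool_pos: [0.5283, -0.0322, 0.2334]
ee_rot: [-3.14, -0.014, -0.191]
wrist_force: [0.0, 0.0, 0.9]
width: 0.0873
time: 18.95
tool_pos: [0.5249, -0.0317, 0.2248]
ee_rot: [-3.141, 0.002, -0.191]
wrist_force: [0.6, 0.6, 0.1]
width: 0.0943
18.95 [ 0.5249 -0.0317  0.2248] [-3.141e+00  2.000e-03 -1.910e-01] [0.6 0.6 0.1] 0.0943 [-1.690e-01  3.200e-02  1.391e+00  1.000e-03  1.720e+00  2.300e-02]
```

View pics/s10c.png

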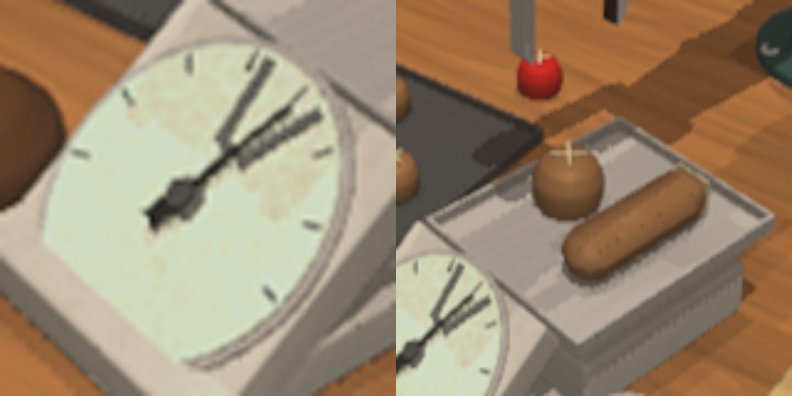

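```bash
python3 -m jog '[[[0,0,0],[0,0,0],-1],[[0,0,0],[0,0,0],-1],[[0,0,0],[0,0,0],-1],[[0,0,0],[0,0,0],-1],[[0,0,0],[0,0,0],-1]]'
python3 - <<'E'
from h import *
c=np.array([0.73839682,-0.01610176,0.06949556]);n=np.array([0.57634965,-0.1158312,0.80895254])
right=np.cross([0,0,1],n);right/=np.linalg.norm(right); up=np.cross(n,right)
z=np.load('pics/s7.npz');K=z['K'];Ti=np.linalg.inv(z['T'])
def ray(x,y):
    u,v=225+(x+.5)/4.4-.5,260+(y+.5)/4.4-.5
    d=Ti[:3,:3]@np.array([(u-K[0,2])/K[0,0],-(v-K[1,2])/K[1,1],-1]);o=Ti[:3,3];return o+d*((c-o)@n)/(d@n)
C=ray(180,193)
for q in[(304,93),(268,62),(321,113)]:
    d=ray(*q)-C;print(np.degrees(np.arctan2(d@right,d@up)),np.linalg.norm(d))
p,_,_=snap('scene','s11');a=cv2.imread('pics/s10.png').astype(int)[260:350,225:315];b=p[260:350,225:315,::-1].astype(int)
print('change',abs(a-b).max(2).mean(),(abs(a-b).max(2)>40).sum())
p=cv2.imread('pics/s11.png')
# dial warped facing
px=lambda X:proj('s11',X)
ctr=ray(180,193); r=.08
src=np.float32([px(ctr+r*(-right+up)),px(ctr+r*(right+up)),px(ctr+r*(right-up)),px(ctr-r*(right+up))])
w=cv2.warpPerspective(p,cv2.getPerspectiveTransform(src,np.float32([[0,0],[400,0],[400,400],[0,400]])),(400,400),flags=2)
cv2.imwrite('pics/s11c.png',np.hstack([w,cv2.resize(p[170:350,170:420],(400,400))]))
E
```

```text
time: 19.5
tool_pos: [0.5253, -0.0318, 0.2259]
ee_rot: [-3.141, -0.0, -0.191]
wrist_force: [1.3, 0.8, 0.2]
width: 0.094
16.694557902606743 0.07295007864371793
-5.70239125105447 0.07187085930777842
28.032315705568415 0.07612162157005224
change 0.9092592592592592 0
```

View pics/s11c.png

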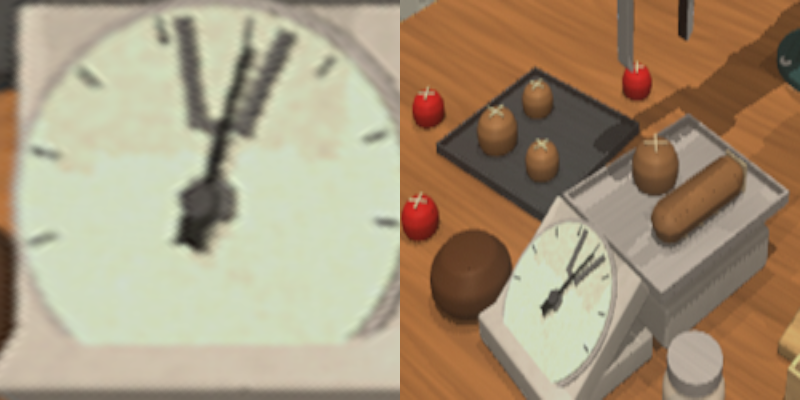

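```bash
python3 -c "
from bench import close_job
print(close_job())"
```

```text
the job is handed in; nothing more can be done
None
```

I made up the order with the stick loaf and one big roll, and handed it in at about 19.5 s. I took the stick from the bin, laid it on the bread board and let go. Then I picked it up again, laid it flat in the pan and added the roll.

**Needle:** in the last picture it is at rest between the tines, about 0.10 rad past the middle, where the limit is 0.29. Two pictures half a second apart showed no change. The needle sits slightly above the fork, so that reading may be off by a few hundredths of a radian.

**Scene:** one big and two small rolls are still on the tray, the dark loaf and jar look undisturbed, and the gripper is clear about 120 mm above the pan.

**What went differently:**
- **First reach:** it ran into a joint 4 limit, so I used a smaller tilt.
- **On the board:** the stick touched down slightly inclined, with about 7 N on the wrist, and settled flat on release.
- **Second grasp:** it sat about 10 mm higher on the stick than planned, but it held.

The last roll reading was only from the scene camera; I did not check it against the top camera.

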